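Unhook a roller cassette from its spring dock

ROBOT

A 7-joint arm with a two-finger parallel gripper is mounted at the origin on a cart in front of the work surface, level with it; the furniture and walls round the work are solid. World frame = base frame: x ahead of the robot, y to its left, z up, the work surface at z = 0. Lengths are in m, angles in degrees, forces in N, time in s.
With the tool pointing down it reaches from about 0.425 to 0.875 m from the base axis. Payload 4.7 kg.
Tool frame: the origin (TCP) lies at the very end of the fingers, on their centre line; the grasp point (between the pads) lies 19 mm behind it; z points along the fingers, y is the direction in which the jaws open and shut (so a half turn about z gives the same grasp; the last joint's range is limited). The gripper opens to 87 mm and grips with 3 to 60 N. Pads are 19 mm wide; open, the fingers measure 117 mm over their backs; the gripper's body (75 mm by 190 mm) begins 51 mm behind the grasp point.
Start: joints at [-74.765, 18.392, -4.016, 83.108, 1.295, 78.541, -3.26], TCP at [0.162, 0.63, 0.223] pointing down, gripper open.
Joint ranges: [-163.93, 163.93], [-17.29, 119.83], [-79.2, 71.16], [3.27, 140.29], [-89.18, 269.18], [5.43, 117.66], [-154.24, 154.24]. Speed limits (degrees/s): [147.25, 147.25, 180, 180, 180, 180, 180].

INTERFACE

Orientations are given as [roll, pitch, yaw] about the fixed x, y, z axes, in that order (R = Rz(yaw) Ry(pitch) Rx(roll)).
In Python, from cell import * gives the robot as it stands.
- The arm moves only by the tool drive_tool, never from a script. Its argument "moves" is text: rows parted by semicolons, each of 5 numbers parted by spaces: the shift along the tool's x, y, z in m, then the turn about the tool's z in degrees, then the gripper's target within -1 to 1 (fully open at 1, half-way at 0, shut at -1). In form: x y z yaw fingers; .... A call has exactly 8 rows; each row is the pose to reach, as a shift and turn from the pose commanded when the call began, along the tool's axes at that moment; what a row does not reach only later rows make up. A row lasts 1/10 s, in which the tool goes at most 50 mm and 8.59 degrees, less where a joint would pass 70% of its speed; a pose out of reach is approached as far as the arm can. A call with a gripper value outside its range is refused whole. The fingers move at their own pace and stop on an object; "grip_force" is the grip in N (left out, the last holds). Time passes only in rows, so rows that repeat a pose let the fingers close, or fill a call up. It gives the time, the measured TCP pose, the force and the opening at its end, in the units of the state.
- get_obs(): the state, without advancing time (a new reading comes with each control period).
- read_camera(name): name is "scene" or "side" or "wrist"; returns (picture, depth): 480x640x3 uint8, red, green, blue; 480x640 float32, m along the optical axis (not along the pixel's ray), 0 where there is no reading.
- calibration(name): a dict with "intrinsics" (3x3 intrinsics, pixels), "cam_to_world" (4x4, takes a point from camera to world coordinates); the wrist camera has in their place "T_tool_cam" (4x4, takes a point from camera to tool coordinates, whose origin is the TCP and whose axes are the flange's). Camera axes: x right, y up, looking along -z (the intrinsics and any distortion apply to the point x, -y, -z); pixel columns grow to the right and rows downward; lengths in m; the calibration is good to about 2 mm. A picture is of the moment at which its call begins: read the wrist's pose just before it. calibration takes no time and is no camera call.
- sign_off(): hands the job in, once; it reports no verdict.
Trained networks look in the newest picture that a camera, given by its name, has taken for a name from the list of things; names that differ only in an ending like _2 or _b are one class to them, and where a whole thing is asked for, a point or a joint stands for the part that bears it (a point fixed in the world has none). Each returns a list of dicts, best first, with "conf" (0 to 1); they miss things now and then, are a little off and sometimes report something else, mostly with a low value. They report only what shows in the picture. A call takes as long as a camera call.
- search_frame(camera, name): "uv" ([column, row] in pixels, amid what is visible of it).
- pinpoint(camera, name): "uv" ([column, row] in pixels: a listed point, or the origin of a listed thing).
The state is a dict: "time_s": time; "qpos": joint angles; "joint_velocities": joint speeds; "effort": joint torques, N m; "tool_pos": TCP position; "tool_rot": TCP orientation; "force": force on the tool from outside, world axes, zero at the start; "wrist_torque": the same for the moment, N m; "grip_width": finger opening in m.
Only numpy, scipy, OpenCV 4.12 (cv2) and the standard library are available. Lean on these libraries where they do the work, as an engineer would, in place of code of your own. Each camera call takes 0.05 s, during which the arm holds its last target. There are 200 camera calls.

TASK

Take the roller cassette with the orange grip out of its dock: slide it back gently against the dock's sprung buffer until its front edge is clear of the yellow lip, tilt its front up over the lip with its rear end still under the hood, then draw it forward out of the hood. Lay it down gently, flat and upright, in the middle of the blue mat and let go. Feel your way: how far it must slide differs every time, and never load the cassette against the dock with more than 25 N in all; leave the other things where they are.

Things in the scene. Friction and masses are not known exactly. Their poses are not given: they have to be found in the camera images.
- cassette: Roller cassette, 340 g give or take 30 %. Origin: centre of its underside; x from its front to its rear end, z up. Aluminium plate 140 (x) x 56 (y) x 10 mm; a white roller in dark brackets stands across it at x = -36 and +36 mm (15 mm long in x, 50 in y, top 28 mm high). It starts flat in the dock, axes along the dock's, 8 mm above the dock's underside. Tilt it with the front end up.
- cassette_grip (a point): On the cassette's orange grip block, 44 (x) x 16 (y) mm, 10 to 44 mm above the underside, in the middle of the plate; this point is 34 mm above the underside. Grip across the 16 mm (along y).
- cassette_rear (a point): Middle of the lower rear edge of the cassette's plate, at x = +70, y = 0, z = 0 mm of the cassette: the edge to tilt about. When tilted, the plate's upper rear edge swings back into the buffer by about 2 mm.
- dock: Fixed grey base 232 (x) x 100 (y) x 8 mm, origin at the centre of its underside, x from the front (yellow lip, at the robot's left) to the rear (hood, at its right), z up. Lip, hood, buffer and two side rails (61 mm apart, tops 17 mm above the underside) form one frame, clamped anywhere within 9 mm either way along x: this shift is NOT reported, is the same for all four, and does not change. Find it by feel.
- lip_mid (a point): Lower edge of the yellow lip if the frame stood at its middle setting (true edge up to 9 mm before or behind): 58 mm before the dock's origin. The lip overhangs 21 to 25 mm above the dock's underside; its riser is 26 mm farther forward. The front of the cassette lies under it with 3 mm of play upwards; tilted 0.14 rad about the rear edge the front stands just above it.
- hood_mid (a point): Lower edge of the hood over the cassette's rear end, if the frame stood at its middle setting: 59 mm behind the dock's origin. Hood from 28 to 32 mm above the dock's underside; the cassette's rear can rise only 10 mm under it, so it does not lift out level. Clear of the lip it can tilt up to 0.25 rad under the hood; then 30 mm forward along its own tilted plate brings it out.
- buffer_mid (a point): Face of the black sprung buffer behind the cassette, at the frame's middle setting: 80.3 mm behind the dock's origin, 24 mm wide, 9 to 18 mm above the underside. It yields 1 mm per 4.5 N from zero and bottoms after 9 mm. The cassette's front is just clear of the lip at 1.7 mm (8 N), wherever the frame is; 12 to 15 N gives 1 to 1.6 mm to spare. Keep about that push while tilting.
- reel_low (a point): Lowest point of the upright tape reel (176 mm across, 20 mm thick, its plane along y) that hangs over the table; keep the wrist clear of it: dock and mat stand on the robot's side of it.
- mat: Fixed blue mat with a white border line, 180 (x) x 110 (y) x 4 mm; origin at the centre of its underside, z up. The cassette goes here, either way round.
- glue_stick: White glue stick standing, 26 mm across, 88 mm high, origin at the centre of its underside. Leave alone.
- thumb_wax: Round white tub, 49 mm across, 22 mm high, origin at the centre of its underside. Leave alone.
- tape_measure: Grey pocket tape measure, 32 x 65 x 54 mm high, origin at the centre of its underside. Leave alone.

How it is judged (in metres and radians):
On the way, in this order (a step that is already met when the one before it is completed fails the run):
1. the cassette is tilted front up by at least 0.12 rad while its lower rear edge is still low under the hood (angle between cassette's own z axis and vertical above 0.12 rad and x of cassette_rear in the frame of dock above 0.062 m and z of cassette_rear in the frame of dock below 0.02 m), for 0.1 s.
2. the cassette is out of the dock: its lower rear edge stands more than 35 mm above the dock's underside (z of cassette_rear in the frame of dock above 0.035 m), for 0.1 s.
At the end, for the whole second after the job is handed in: The cassette lies flat and upright (within 0.06 rad) on the blue mat, its centre within 35 mm of the mat's centre, at rest and released (horizontal distance between cassette and mat below 0.035 m and z of cassette in the frame of mat between 0.002 and 0.007 m and angle between cassette's own z axis and vertical below 0.06 rad and contact force between cassette and mat above 0.5 N and linear speed of cassette below 0.02 m/s and contact force between the fingers and cassette below 0.1 N); the robot touches nothing.
It fails at once if once it has moved 2.5 mm, the cassette is loaded against the dock (base, lip, hood, buffer, rails) with more than 26 N in all (contact force between cassette and dock above 26 N and distance of cassette_rear from where it was at the start of the episode above 0.0025 m).
It fails at once if the cassette is dropped or pressed onto the mat with more than 80 N (contact force between cassette and mat above 80 N).
It fails at once if a bystander (glue stick, white tub, tape measure) is moved more than 20 mm (distance of any of glue_stick, thumb_wax, tape_measure from where it was at the start of the episode above 0.02 m).
It also fails if it takes over 54 s, if anything falls off the work surface, if the arm or the gripper's body presses on something with over 40 N, if the wrist force passes 120 N, or if a joint passes its speed limit or range.

## Working session

There is one attempt and no reset: what is moved stays moved. The work goes in short steps, Python scripts to look and compute and a tool call to move; the robot and the scene stay as the last step left them, time stands still between calls to the robot, and variables do not carry over. Pictures are saved under pics/ and viewed, about 8 in all and at most 12, crops included, and the job is handed in when it is done.

Besides the shell and the picture viewer there is one more tool, called after "Request:" as name(argument=value, ...) on one line, values as JSON. drive_tool: Moves the arm, as the interface text tells. Its arguments: {"type":"object","properties":{"moves":{"type":"string"},"grip_force":{"type":"number"}},"required":["moves"]}

```bash
mkdir -p pics
cat > h.py <<'E'
from cell import *
import numpy as np, cv2
from scipy.spatial.transform import Rotation as R
def rpy(o): return R.from_euler('xyz',o['tool_rot'],degrees=True).as_matrix()
def camT(name,o=None):
    c=calibration(name)
    if 'cam_to_world' in c: return np.array(c['intrinsics']),np.array(c['cam_to_world'])
    o=o or get_obs(); T=np.eye(4);T[:3,:3]=rpy(o);T[:3,3]=o['tool_pos']
    return np.array(c['intrinsics']),T@np.array(c['T_tool_cam'])
def px2w(K,T,uv,d):
    x=(uv[0]-K[0,2])/K[0,0]*d; y=(uv[1]-K[1,2])/K[1,1]*d
    return (T@np.array([x,-y,-d,1]))[:3]
def ray_z(K,T,uv,z):
    a=px2w(K,T,uv,1.0); c=T[:3,3]; return c+(a-c)*(z-c[2])/(a[2]-c[2])
E
python3 - <<'E'
from h import *
o=get_obs();print({k:np.round(v,3).tolist() for k,v in o.items()})
for n in ['scene','side']:
    K,T=camT(n);im,d=read_camera(n);cv2.imwrite(f'pics/{n}0.png',im[:,:,::-1])
    print(n,{k:np.array(v).shape for k,v in calibration(n).items()},T[:3,3].round(3))
    for t in ['cassette','cassette_grip','dock','lip_mid','hood_mid','buffer_mid','reel_low','mat','glue_stick','thumb_wax','tape_measure']:
        r=pinpoint(n,t)
        for q in r[:1]:
            u,v=map(int,q['uv']); dd=d[min(max(v,0),479),min(max(u,0),639)]
            print(t,round(q['conf'],2),np.round(q['uv'],1),px2w(K,T,q['uv'],dd).round(3))
E
```

```text
{'time_s': 0.0, 'qpos': [-74.764, 18.439, -4.015, 83.174, 1.294, 78.54, -3.259], 'joint_velocities': [0.046, -0.035, -0.018, -0.014, -0.065, 0.042, -0.071], 'effort': [-0.0, -49.131, -0.404, -31.251, -0.064, 0.044, 0.0], 'tool_pos': [0.162, 0.629, 0.221], 'tool_rot': [-179.892, 0.005, 165.575], 'force': [-0.049, 0.124, 0.082], 'wrist_torque': [0.05, -0.008, -0.043], 'grip_width': 0.087}
scene {'intrinsics': (3, 3), 'cam_to_world': (4, 4)} [ 0.178 -0.505  0.96 ]
cassette 0.83 [318.9 378.4] [ 0.421 -0.155  0.052]
cassette_grip 0.97 [314.5 371.2] [ 0.422 -0.137  0.05 ]
dock 0.56 [316.5 379.9] [ 0.415 -0.155  0.052]
lip_mid 0.77 [312.3 347.8] [ 0.455 -0.08   0.025]
hood_mid 0.9 [322.3 401.8] [ 0.405 -0.191  0.031]
buffer_mid 0.62 [327.2 413.9] [ 0.399 -0.216  0.032]
mat 0.92 [257.3 281. ] [0.449 0.149 0.005]
glue_stick 0.61 [359.8 312.4] [ 0.595 -0.061  0.016]
thumb_wax 0.79 [330.7 279.8] [0.59  0.047 0.02 ]
tape_measure 0.67 [395.8 342.2] [ 0.612 -0.165  0.02 ]
side {'intrinsics': (3, 3), 'cam_to_world': (4, 4)} [0.269 0.672 0.664]
cassette 0.62 [369.9 328.5] [ 0.423 -0.114  0.027]
cassette_grip 0.8 [373.8 312.6] [ 0.421 -0.139  0.053]
dock 0.81 [368.9 332. ] [ 0.421 -0.093  0.034]
lip_mid 0.8 [356.8 338.1] [ 0.443 -0.074  0.027]
hood_mid 0.64 [381.9 311.7] [ 0.413 -0.197  0.016]
buffer_mid 0.75 [387.7 309.4] [ 0.399 -0.187  0.033]
mat 0.84 [317.6 431.3] [0.452 0.159 0.003]
glue_stick 0.87 [286.  338.8] [ 0.594 -0.041  0.012]
thumb_wax 0.75 [265.4 374.1] [0.587 0.08  0.022]
tape_measure 0.86 [294.3 310.6] [ 0.61  -0.132  0.02 ]
```

View pics/scene0.png

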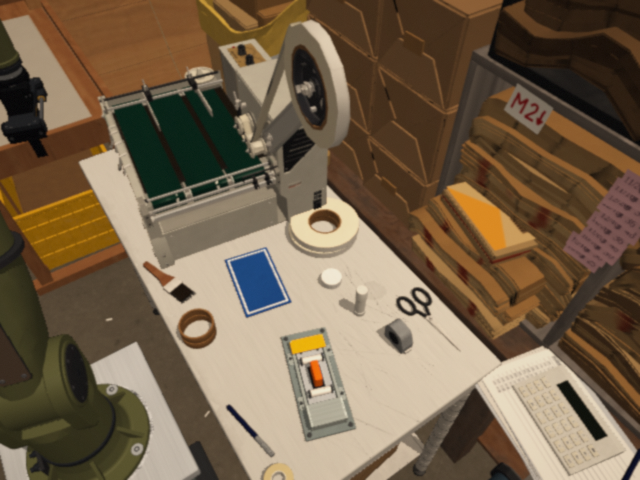

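View pics/side0.png

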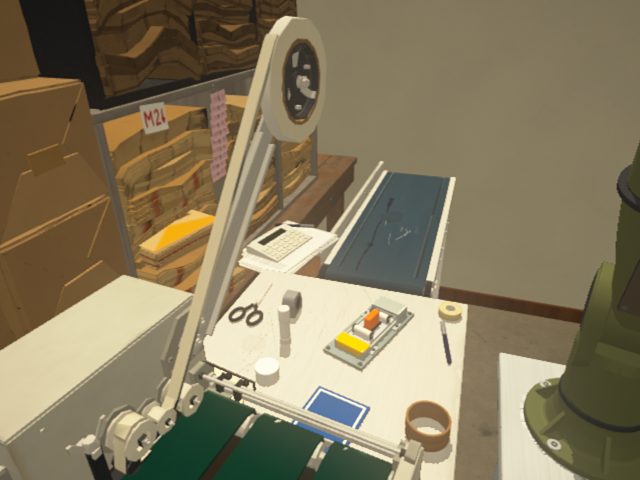

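Run:
```python
from h import *
P=[]
for n in ['scene','side']:
    K,T=camT(n);im,d=read_camera(n)
    v,u=np.mgrid[0:480:2,0:640:2];dd=d[::2,::2]
    X=np.stack([(u-K[0,2])/K[0,0]*dd,-(v-K[1,2])/K[1,1]*dd,-dd,np.ones_like(dd)],-1)[dd>0]@T.T
    P.append(X[:,:3])
P=np.vstack(P)
print('max height cm; rows y from 0.75 down, cols x from 0.0')
for y in np.arange(.75,-.36,-.05):
    print('%5.2f'%y,' '.join('%3d'%(round(100*s.max()) if len(s) else -9) for x in np.arange(.05,.86,.05) for s in [P[(abs(P[:,0]-x)<.025)&(abs(P[:,1]-y)<.025)&(P[:,2]>-.1),2]]))
r=P[(P[:,2]>.3)&(P[:,0]>.35)&(P[:,0]<.85)&(abs(P[:,1])<.35)]
for x in np.arange(.35,.86,.05):
    s=r[abs(r[:,0]-x)<.025]
    if len(s)>5: print(round(x,2),len(s),s.min(0).round(3),s.max(0).round(3))
print(get_obs()['time_s'])
```

```text
max height cm; rows y from 0.75 down, cols x from 0.0
 0.75  -9  -9  -9   0   1  18  22  20  20  20  20  23  -9  -9  -9  -9  -9
 0.70  -9  -9  -9  34   0  22  24  24  26  24  26  25  29  29  29  -9  -9
 0.65  -9  -9  -9  48   1  22  24  23  26  23  25  24  29  31  29  -9  -9
 0.60  -9  -9  46  51   1  22  22  22  21  21  22  21  29  31  29  -9  -9
 0.55  -9  34  39  39   1  22  21  22  21  21  22  21  29  31  29  -9  -9
 0.50  -9  -9  -9   0   1  22  21  21  21  21  21  33  33  33  33  -9  43
 0.45  -9  -9  -9   0   1  22  21  21  21  21  26  33  33  33  21  -9  45
 0.40  -9  -9  -9   0   1  22  21  21  21  21  26  33  33  33  33  -1  45
 0.35  -9  -9  -9   0   4  23  21  21  21  21  28  33  33  33  -9   0  44
 0.30  -9  -9  -9   0  21  23  22  22  22  22  35  33  33  33   1   0  51
 0.25  -9  -9  -9   0   1   2   0   1  19  22  43  33  33  33   5   0  54
 0.20  -9  -9  -9   0   1   2   0   1   1   1  50   5   5   5   5   0  55
 0.15   0   1   0   0   4   4   0   1   1   1  58   5   5   5   4   0  55
 0.10  44  52   0   0   4   4   1   1   1  63  63   4   5   4   0   0  55
 0.05  49 
[... 209 characters left out ...]
21
-0.10  26   2   0   0   1   0   0   5   5   3   0   4   4   1   1  19  22
-0.15   0   0   0   0   2   0   2   5   6   1   0   6   6   1   1  21  22
-0.20  -9  -9  -9   0   2   1   4   4   4   1   1   5   5   1   1  21  21
-0.25  -9  -9  -9   0   2   2   1   4   4   1   1   0   0   1   0  14  17
-0.30  -9  -9  -9   0   2   2   0   1   1   1   1   0   0   0   1   0  48
-0.35  -9  -9  -9  -9  -9  -9  -9  -9  -9  -9  -9  -9  -9   0   1   1  58
0.5 2143 [ 0.506 -0.065  0.475] [0.525 0.096 0.649]
0.55 3406 [ 0.525 -0.063  0.3  ] [0.575 0.312 0.65 ]
0.6 633 [0.575 0.242 0.3  ] [0.625 0.35  0.332]
0.65 491 [0.625 0.248 0.302] [0.675 0.35  0.331]
0.7 347 [0.675 0.249 0.326] [0.721 0.35  0.329]
1.3
```

```bash
cat >> h.py <<'E'
def plan(p0,rpy0,pts):
    """pts: rows of world x y z turn ; prints tool shifts in mm from p0"""
    Rm=R.from_euler('xyz',rpy0,degrees=True).as_matrix()
    for p in pts:
        t=Rm.T@(np.array(p[:3])-p0); print('%.4f %.4f %.4f %.1f'%(*t,p[3]))
def interp(p0,wps):
    out=[];a=np.array([*p0,0.])
    for n,w in wps:
        w=np.array(w,float)
        out+=[a+(w-a)*k/n for k in range(1,n+1)]; a=w
    return out
E
python3 - <<'E'
from h import *
p0=np.array([.162,.63,.223]);plan(p0,[180,0,165.6],interp(p0,[(2,[.162,.63,.32,0]),(6,[.297,.40,.32,48])]))
p1=[.297,.40,.32];print();plan(np.array(p1),[180,0,117.6],interp(p1,[(4,[.38,.24,.31,24]),(4,[.43,.07,.24,42])]))
print(calibration('wrist'))
E
```

```text
0.0000 0.0000 -0.0485 0.0
0.0000 0.0000 -0.0970 0.0
-0.0313 -0.0315 -0.0970 8.0
-0.0627 -0.0631 -0.0970 16.0
-0.0940 -0.0946 -0.0970 24.0
-0.1253 -0.1261 -0.0970 32.0
-0.1566 -0.1577 -0.0970 40.0
-0.1880 -0.1892 -0.0970 48.0

-0.0451 -0.0001 0.0025 6.0
-0.0901 -0.0003 0.0050 12.0
-0.1352 -0.0004 0.0075 18.0
-0.1802 -0.0006 0.0100 24.0
-0.2237 -0.0092 0.0275 28.5
-0.2672 -0.0178 0.0450 33.0
-0.3106 -0.0264 0.0625 37.5
-0.3541 -0.0350 0.0800 42.0
{'intrinsics': array([[342.87872691,   0.        , 313.69658995],
       [  0.        , 342.87872691, 235.9519092 ],
       [  0.        ,   0.        ,   1.        ]]), 'T_tool_cam': array([[ 2.30488224e-04,  9.57671288e-01,  2.87863946e-01,
         7.85904306e-02],
       [ 9.99999607e-01,  2.55621853e-05, -8.85725037e-04,
        -7.44666122e-04],
       [-8.55591869e-04,  2.87864037e-01, -9.57670906e-01,
        -1.61606480e-01],
       [ 0.00000000e+00,  0.00000000e+00,  0.00000000e+00,
         1.00000000e+00]])}
```

Request:
drive_tool(moves="0 0 -0.0485 0 1; 0 0 -0.097 0 1; -0.031 -0.031 -0.097 8 1; -0.063 -0.063 -0.097 16 1; -0.094 -0.095 -0.097 24 1; -0.125 -0.126 -0.097 32 1; -0.157 -0.158 -0.097 40 1; -0.188 -0.189 -0.097 48 1")

```text
time_s: 2.1
tool_pos: [0.2978, 0.3978, 0.3198]
tool_rot: [180.0, -0.0, 117.2]
force: [1.2, 0.1, -0.1]
grip_width: 0.0871
```

Request:
drive_tool(moves="-0.045 0 0.0025 6 1; -0.09 0 0.005 12 1; -0.135 0 0.0075 18 1; -0.18 0 0.01 24 1; -0.224 -0.009 0.0275 28 1; -0.267 -0.018 0.045 33 1; -0.311 -0.026 0.0625 37 1; -0.354 -0.035 0.08 42 1")

```text
time_s: 2.9
tool_pos: [0.4301, 0.0678, 0.2393]
tool_rot: [179.9, -0.1, 75.4]
force: [1.5, -0.1, -0.6]
grip_width: 0.087
```

Request:
drive_tool(moves="-0.039 0.008 0.012 0 1; -0.078 0.016 0.024 0 1; -0.117 0.024 0.036 0 1; -0.155 0.032 0.048 0 1; -0.194 0.04 0.06 0 1; -0.194 0.04 0.06 0 1; -0.194 0.04 0.06 0 1; -0.194 0.04 0.06 0 1")

```text
time_s: 3.7
tool_pos: [0.4206, -0.1271, 0.1798]
tool_rot: [180.0, -0.0, 75.7]
force: [-0.7, 0.1, 0.0]
grip_width: 0.0871
```

Run:
```python
from h import *
o=get_obs();K,T=camT('wrist',o);im,d=read_camera('wrist');cv2.imwrite('pics/w1.png',im[:,:,::-1]);np.save('w1d.npy',d);np.save('w1T.npy',T);np.save('w1.npy',im)
print(o['tool_pos'],o['tool_rot'])
for t in ['cassette','cassette_grip','cassette_rear','dock','lip_mid','hood_mid','buffer_mid']:
    for q in pinpoint('wrist',t)[:1]:
        u,v=map(int,q['uv']); dd=d[v,u]
        z={'cassette':.008,'cassette_grip':.042,'cassette_rear':.008,'dock':0,'lip_mid':.021,'hood_mid':.028,'buffer_mid':.0135}[t]
        print(t,round(q['conf'],2),np.round(q['uv'],1),px2w(K,T,q['uv'],dd).round(4),'at known z',ray_z(K,T,q['uv'],z).round(4))
```

```text
[ 0.42058694 -0.12713439  0.17984995] [ 1.79970236e+02 -3.62038164e-02  7.56593156e+01]
cassette 0.62 [319.7 222.5] [ 0.4273 -0.1247  0.0518] at known z [ 0.4253 -0.1358  0.008 ]
cassette_grip 0.64 [321.8 229.8] [ 0.4275 -0.1316  0.0519] at known z [ 0.4271 -0.1343  0.042 ]
cassette_rear 0.59 [312.  284.6] [ 0.4036 -0.1896  0.0306] at known z [ 0.401  -0.1997  0.008 ]
lip_mid 0.83 [328.6 166.3] [ 0.4469 -0.0832  0.0169] at known z [ 0.4468 -0.0828  0.021 ]
buffer_mid 0.68 [315.6 297.2] [ 0.4039 -0.2028  0.0326] at known z [ 0.4017 -0.2122  0.0135]
```

View pics/w1.png

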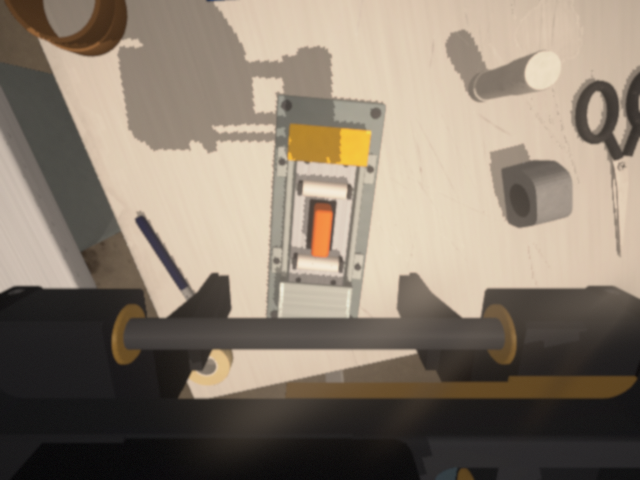

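Run:
```python
from h import *
K=np.array(calibration('wrist')['intrinsics']);T=np.load('w1T.npy');d=np.load('w1d.npy');im=np.load('w1.npy')
v,u=np.mgrid[0:480,0:640]
W=np.stack([(u-K[0,2])/K[0,0]*d,-(v-K[1,2])/K[1,1]*d,-d,np.ones_like(d)],-1)@T.T
hsv=cv2.cvtColor(im,cv2.COLOR_RGB2HSV)
roi=(u>240)&(u<400)&(v>85)&(v<312)&(d>0)
print('table z',np.median(W[(u>400)&(u<440)&(v>100)&(v<250)][:,2]))
m=roi&(W[...,2]>.0045)&(W[...,2]<.07)
r=cv2.minAreaRect(W[m][:,:2].astype(np.float32)*1000);print('dock rect mm',r)
# edges: for rows, left/right extents along tool axes
og=roi&(hsv[...,0]<12)&(hsv[...,1]>180)&(hsv[...,2]>150)&(v>190)&(v<265)
top=og&(W[...,2]>.048)
P=W[top][:,:3]
print('orange top n',len(P),'z',np.median(P[:,2]),cv2.minAreaRect(P[:,:2].astype(np.float32)*1000), P.mean(0))
w=m&(W[...,2]>.03)&(W[...,2]<.045)&(hsv[...,1]<60)&(v>170)&(v<275)
for a,b in((170,202),(245,275)):
    s=W[w&(v>a)&(v<b)&(hsv[...,2]>150)]; print('roller',len(s),s[:,:3].mean(0).round(4))
ye=roi&(abs(hsv[...,0].astype(int)-23)<5)&(hsv[...,1]>150)&(v<175)&(v>118)
s=W[ye];print('yellow',s[:,:3].mean(0),cv2.minAreaRect(s[:,:2].astype(np.float32)*1000))
# side edge line fits of the base
L=[];Rr=[]
for row in range(105,255,3):
    c=np.where(m[row])[0]
    if len(c)>50: L.append(W[row,c[0],:2]);Rr.append(W[row,c[-1],:2])
for E in(L,Rr):
    l=cv2.fitLine(np.array(E,np.float32),cv2.DIST_HUBER,0,.001,.001).ravel();print('edge',np.degrees(np.arctan2(l[1],l[0])),l[2:])
```

```text
table z -0.0008306266776554327
dock rect mm ((428.05706787109375, -130.02288818359375), (221.0977325439453, 100.1170883178711), 70.87686920166016)
orange top n 132 z 0.05076142549237467 ((426.8216552734375, -133.9035186767578), (39.10746765136719, 13.872831344604492), 71.39498138427734) [ 0.42629939 -0.1284181   0.0508307 ]
roller 648 [ 0.4379 -0.1007  0.033 ]
roller 520 [ 0.4143 -0.1682  0.033 ]
yellow [ 0.45117393 -0.06387091  0.02428697] ((451.05438232421875, -64.22550964355469), (31.103605270385742, 71.63407897949219), 71.0876693725586)
edge 70.906166 [ 0.39182198 -0.08372316]
edge 70.915855 [ 0.48771647 -0.10822473]
```

Request:
drive_tool(moves="-0.005 0.0075 0.02 4.7 1; -0.005 0.0075 0.06 4.7 1; -0.005 0.0075 0.1 4.7 1; -0.005 0.0075 0.13 4.7 1; -0.005 0.0075 0.15 4.7 1; -0.005 0.0075 0.156 4.7 1; -0.005 0.0075 0.156 4.7 1; -0.005 0.0075 0.156 4.7 0", grip_force=12)

```text
time_s: 4.9
tool_pos: [0.4272, -0.1351, 0.0245]
tool_rot: [179.9, -0.0, 70.9]
force: [0.5, 0.9, 0.1]
grip_width: 0.0839
```

Run:
```python
from h import *
o=get_obs();K,T=camT('wrist',o);im,d=read_camera('wrist');cv2.imwrite('pics/w2.png',im[100:480,150:500,::-1])
print(o['tool_pos'],o['tool_rot'],o['force'],o['wrist_torque'])
```

```text
[ 0.42717814 -0.13506131  0.0244963 ] [ 1.79911250e+02 -2.71601267e-02  7.08826149e+01] [0.45185581 0.86210586 0.08952313] [-0.10826328  0.09186377  0.05925091]
```

View pics/w2.png

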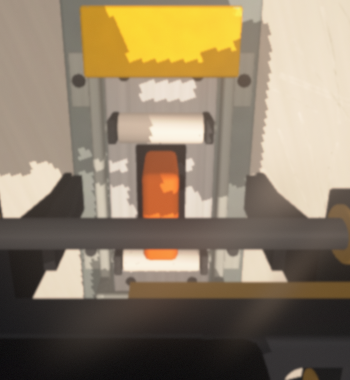

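Request:
drive_tool(moves="0 0 0 0 -0.5; 0 0 0 0 -0.7; 0 0 0 0 -1; 0 0 0 0 -1; 0 0 0 0 -1; 0 0 0 0 -1; 0 0 0 0 -1; 0 0 0 0 -1", grip_force=12)

```text
time_s: 5.75
tool_pos: [0.4262, -0.1349, 0.0235]
tool_rot: [180.0, -0.0, 70.9]
force: [1.4, -0.1, 0.7]
grip_width: 0.0195
```

Request:
drive_tool(moves="0 0 0 0 -1; 0 0 0 0 -1; 0 0 0 0 -1; -0.0004 0 0 0 -1; -0.0008 0 0 0 -1; -0.0012 0 0 0 -1; -0.0016 0 0 0 -1; -0.002 0 0 0 -1")

```text
time_s: 6.55
tool_pos: [0.4256, -0.1368, 0.0235]
tool_rot: [180.0, -0.0, 70.9]
force: [0.3, 1.1, -1.2]
grip_width: 0.0157
```

```bash
cat > f.py <<'E'
from h import *
o=get_obs();Rm=rpy(o);print('tool-axes force',(Rm.T@np.array(o['force'])).round(2),'torque',(Rm.T@np.array(o['wrist_torque'])).round(3),'pos mm',(np.array(o['tool_pos'])*1000).round(2),'along-rear mm',round(1000*float(-Rm[:,0]@np.array(o['tool_pos'])),2),o['grip_width'],o['time_s'])
E
python3 f.py
```

```text
tool-axes force [ 1.16 -0.08  1.24] torque [ 0.064  0.166 -0.007] pos mm [ 425.59 -136.82   23.51] along-rear mm -10.17 0.01566416008601034 6.55
```

Request:
drive_tool(moves="-0.0003 0 0 0 -1; -0.0006 0 0 0 -1; -0.001 0 0 0 -1; -0.0014 0 0 0 -1; -0.0017 0 0 0 -1; -0.002 0 0 0 -1; -0.002 0 0 0 -1; -0.002 0 0 0 -1")

```text
time_s: 7.35
tool_pos: [0.4248, -0.1388, 0.0235]
tool_rot: [-180.0, 0.0, 70.9]
force: [-0.9, -0.2, -2.1]
grip_width: 0.0161
```

```bash
python3 f.py
```

```text
tool-axes force [-0.5  -0.83  2.1 ] torque [ 0.086 -0.067  0.005] pos mm [ 424.84 -138.79   23.52] along-rear mm -8.07 0.016059458732508084 7.35
```

Request:
drive_tool(moves="-0.0004 0 0 0 -1; -0.0008 0 0 0 -1; -0.0012 0 0 0 -1; -0.0016 0 0 0 -1; -0.002 0 0 0 -1; -0.0025 0 0 0 -1; -0.0025 0 0 0 -1; -0.0025 0 0 0 -1")

```text
time_s: 8.15
tool_pos: [0.424, -0.1412, 0.0235]
tool_rot: [-180.0, 0.0, 70.9]
force: [-0.0, -0.2, -3.0]
grip_width: 0.016
```

```bash
python3 f.py
```

```text
tool-axes force [-0.23  0.03  2.96] torque [ 0.062 -0.157 -0.037] pos mm [ 424.   -141.19   23.52] along-rear mm -5.56 0.01600460985243673 8.15
```

Request:
drive_tool(moves="-0.0004 0 0 0 -1; -0.0008 0 0 0 -1; -0.0012 0 0 0 -1; -0.0016 0 0 0 -1; -0.002 0 0 0 -1; -0.0025 0 0 0 -1; -0.0025 0 0 0 -1; -0.0025 0 0 0 -1")

```text
time_s: 8.95
tool_pos: [0.4233, -0.1433, 0.0235]
tool_rot: [-180.0, -0.0, 70.9]
force: [1.1, 0.8, -3.6]
grip_width: 0.016
```

```bash
python3 f.py
```

```text
tool-axes force [1.07 0.78 3.62] torque [ 0.085 -0.043 -0.029] pos mm [ 423.26 -143.35   23.53] along-rear mm -3.26 0.016004844581352817 8.95
```

Request:
drive_tool(moves="-0.0004 0 0 0 -1; -0.0008 0 0 0 -1; -0.0012 0 0 0 -1; -0.0016 0 0 0 -1; -0.002 0 0 0 -1; -0.002 0 0 0 -1; -0.002 0 0 0 -1; -0.002 0 0 0 -1")

```text
time_s: 9.75
tool_pos: [0.4229, -0.1444, 0.0236]
tool_rot: [-180.0, -0.1, 70.9]
force: [-0.3, 6.1, -2.0]
grip_width: 0.0162
```

```bash
python3 f.py
```

```text
tool-axes force [ 5.66 -2.29  1.98] torque [0.216 0.992 0.046] pos mm [ 422.93 -144.41   23.63] along-rear mm -1.96 0.016188979814930376 9.75
```

Request:
drive_tool(moves="-0.0005 0 0 0 -1; -0.001 0 0 0 -1; -0.0015 0 0 0 -1; -0.002 0 0 0 -1; -0.002 0 0 0 -1; -0.002 0 0 0 -1; -0.002 0 0 0 -1; -0.002 0 0 0 -1")

```text
time_s: 10.55
tool_pos: [0.4227, -0.1451, 0.0237]
tool_rot: [-180.0, -0.2, 70.9]
force: [0.9, 7.6, -1.1]
grip_width: 0.0159
```

```bash
python3 f.py
```

```text
tool-axes force [ 7.52 -1.62  1.16] torque [0.238 1.67  0.011] pos mm [ 422.72 -145.08   23.75] along-rear mm -1.13 0.015908605082936348 10.55
```

Request:
drive_tool(moves="-0.0005 0 0 0 -1; -0.001 0 0 0 -1; -0.0015 0 0 0 -1; -0.002 0 0 0 -1; -0.0025 0 0 0 -1; -0.0025 0 0 0 -1; -0.0025 0 0 0 -1; -0.0025 0 0 0 -1", grip_force=14)

```text
time_s: 11.35
tool_pos: [0.4225, -0.1459, 0.0239]
tool_rot: [-180.0, -0.3, 71.0]
force: [2.2, 11.7, 0.1]
grip_width: 0.0162
```

```bash
python3 f.py
```

```text
tool-axes force [11.78 -1.74 -0.04] torque [0.426 2.512 0.098] pos mm [ 422.48 -145.92   23.9 ] along-rear mm -0.06 0.016238413487886412 11.35
```

Request:
drive_tool(moves="-0.0006 0 0 0 -1; -0.0012 0 0 0 -1; -0.0012 0 0 0 -1; -0.0016 0 -0.001 0 -1; -0.002 0 -0.002 0 -1; -0.0024 0 -0.003 0 -1; -0.0028 0 -0.004 0 -1; -0.0028 0 -0.004 0 -1")

```text
time_s: 12.15
tool_pos: [0.4217, -0.1483, 0.0279]
tool_rot: [180.0, -0.3, 71.0]
force: [2.5, 11.4, -1.6]
grip_width: 0.0158
```

```bash
python3 f.py
```

```text
tool-axes force [11.62 -1.41  1.69] torque [0.33  2.686 0.132] pos mm [ 421.66 -148.32   27.9 ] along-rear mm 2.46 0.01584578656294021 12.15
```

Request:
drive_tool(moves="-0.0006 0 -0.0008 0 -1; -0.001 0 -0.0016 0 -1; -0.0013 0 -0.0024 0 -1; -0.0016 0 -0.0032 0 -1; -0.002 0 -0.004 0 -1; -0.0023 0 -0.0047 0 -1; -0.0023 0 -0.0047 0 -1; -0.0023 0 -0.0047 0 -1")

```text
time_s: 12.95
tool_pos: [0.4208, -0.1509, 0.0325]
tool_rot: [-180.0, -0.3, 71.0]
force: [2.9, 10.2, -0.8]
grip_width: 0.0157
```

```bash
python3 f.py
python3 - <<'E'
from h import *
im,d=read_camera('side');im2,_=read_camera('wrist')
a=cv2.resize(im[280:380,310:440],(520,400),interpolation=cv2.INTER_CUBIC)
b=im2[100:480,150:500];b=cv2.resize(b,(368,400))
cv2.imwrite('pics/t1.png',cv2.resize(np.hstack([a,b])[:,:,::-1],(800,360)))
E
```

```text
tool-axes force [10.59 -0.6   0.87] torque [0.291 2.443 0.039] pos mm [ 420.76 -150.92   32.55] along-rear mm 5.15 0.01565586226575261 12.95
```

View pics/t1.png

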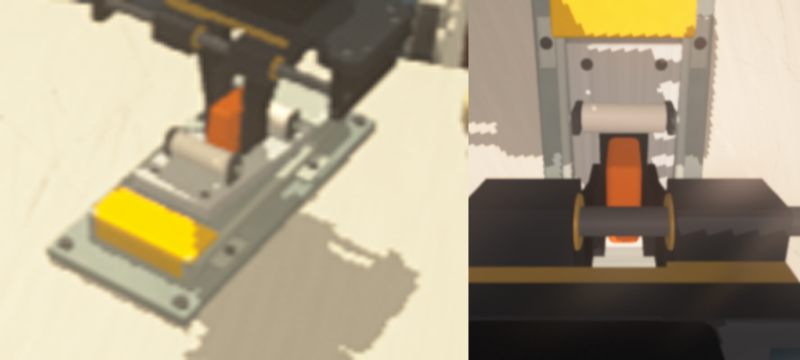

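Request:
drive_tool(moves="-0.0005 0 -0.0008 0 -1; -0.001 0 -0.0016 0 -1; -0.0014 0 -0.0024 0 -1; -0.0019 0 -0.0032 0 -1; -0.0023 0 -0.0038 0 -1; -0.0023 0 -0.0038 0 -1; -0.0023 0 -0.0038 0 -1; -0.0023 0 -0.0038 0 -1")

```text
time_s: 13.85
tool_pos: [0.4199, -0.1533, 0.0364]
tool_rot: [-180.0, -0.3, 70.9]
force: [2.4, 10.3, 0.7]
grip_width: 0.0158
```

```bash
python3 f.py
python3 - <<'E'
from h import *
im,d=read_camera('wrist');o=get_obs();K,T=camT('wrist',o)
v,u=np.mgrid[0:480,0:640]
W=np.stack([(u-K[0,2])/K[0,0]*d,-(v-K[1,2])/K[1,1]*d,-d,np.ones_like(d)],-1)@T.T
Rm=rpy(o);L=(W[...,:3]-np.array(o['tool_pos']))@Rm   # tool coords
m=(d>0)&(abs(L[...,1])<.022)&(L[...,0]>.012)&(L[...,0]<.09)
for a in np.arange(.012,.09,.004):
    s=m&(abs(L[...,0]-a)<.002)
    if s.sum()>10: print('x %.3f'%a,'z world med %.4f'%np.median(W[s][:,2]),s.sum())
E
```

```text
tool-axes force [10.52 -1.06 -0.68] torque [0.319 2.363 0.058] pos mm [ 419.93 -153.34   36.36] along-rear mm 7.59 0.015839678314491373 13.85
x 0.012 z world med 0.0660 374
x 0.016 z world med 0.0669 920
x 0.020 z world med 0.0665 1287
x 0.024 z world med 0.1456 23447
x 0.028 z world med 0.1291 4275
x 0.032 z world med 0.1231 3514
x 0.036 z world med 0.1225 4827
x 0.040 z world med 0.0542 932
x 0.044 z world med 0.0523 1297
x 0.048 z world med 0.0393 1082
x 0.052 z world med 0.0397 761
x 0.056 z world med 0.0405 839
x 0.060 z world med 0.0413 798
x 0.064 z world med 0.0422 868
x 0.068 z world med 0.0428 889
x 0.072 z world med 0.0436 999
x 0.076 z world med 0.0383 827
x 0.080 z world med 0.0241 805
x 0.084 z world med 0.0244 822
x 0.088 z world med 0.0244 821
```

Request:
drive_tool(moves="0 0 0 0 -1; 0.001 0 -0.0002 0 -1; 0.003 0 -0.0005 0 -1; 0.006 0 -0.0011 0 -1; 0.009 0 -0.0016 0 -1; 0.012 0 -0.0022 0 -1; 0.015 0 -0.0027 0 -1; 0.015 0 -0.0027 0 -1", grip_force=30)

```text
time_s: 14.7
tool_pos: [0.4238, -0.1423, 0.0388]
tool_rot: [180.0, 0.0, 70.9]
force: [-1.2, 0.0, -3.0]
grip_width: 0.0159
```

```bash
python3 f.py
```

```text
tool-axes force [-0.34 -1.13  2.95] torque [ 0.042 -0.106  0.004] pos mm [ 423.78 -142.32   38.81] along-rear mm -4.24 0.015931538182009403 14.7
```

Request:
drive_tool(moves="0.004 0 -0.0007 0 -1; 0.008 0 -0.0014 0 -1; 0.012 0 -0.0022 0 -1; 0.016 0 -0.0029 0 -1; 0.02 0 -0.0036 0 -1; 0.024 0 -0.0043 0 -1; 0.026 0 -0.0047 0 -1; 0.026 0 -0.0047 0 -1")

```text
time_s: 15.5
tool_pos: [0.4323, -0.1175, 0.0435]
tool_rot: [180.0, -0.0, 70.9]
force: [-0.7, 0.2, -3.9]
grip_width: 0.0156
```

```bash
python3 f.py
python3 - <<'E'
from h import *
im,d=read_camera('side')
cv2.imwrite('pics/t2.png',cv2.resize(im[270:370,310:440,::-1],(650,500),interpolation=cv2.INTER_CUBIC))
E
```

```text
tool-axes force [-0.06 -0.75  3.93] torque [ 0.043 -0.144  0.018] pos mm [ 432.33 -117.45   43.51] along-rear mm -30.38 0.015623295914943519 15.5
```

View pics/t2.png

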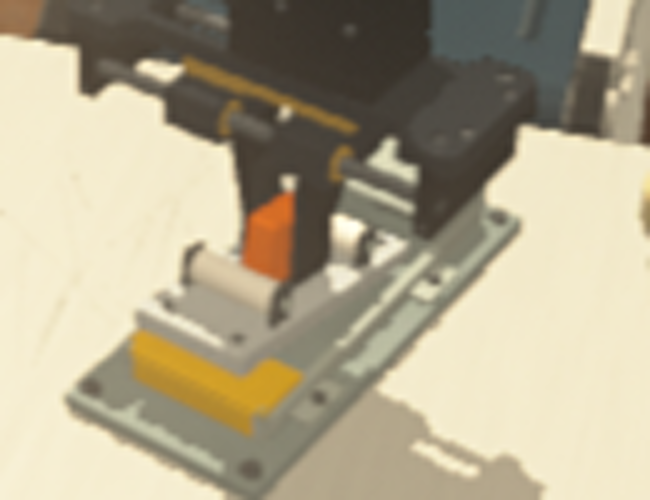

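Request:
drive_tool(moves="0.003 0 -0.001 0 -1; 0.005 0 -0.003 0 -1; 0.006 0 -0.008 0 -1; 0.006 0 -0.018 0 -1; 0.006 0 -0.03 0 -1; 0.006 0 -0.045 0 -1; 0.006 0 -0.06 0 -1; 0.006 0 -0.06 0 -1")

```text
time_s: 16.35
tool_pos: [0.4362, -0.1125, 0.1061]
tool_rot: [179.7, -0.2, 70.9]
force: [0.4, -0.0, -2.4]
grip_width: 0.0156
```

```bash
python3 f.py
python3 - <<'E'
from h import *
for n in ['scene','side']:
    im=cv2.imread(f'pics/{n}0.png');K,T=camT(n)
    h=cv2.cvtColor(im,cv2.COLOR_BGR2HSV)
    m=((abs(h[...,0].astype(int)-110)<12)&(h[...,1]>150)&(h[...,2]>60)).astype(np.uint8)
    nn,lab,st,ce=cv2.connectedComponentsWithStats(m)
    i=1+np.argmax(st[1:,4]);print(n,st[i],ce[i])
    v,u=np.where(lab==i)
    P=np.array([ray_z(K,T,(a,b),.004)[:2] for a,b in zip(u,v)],np.float32)*1000
    print(cv2.minAreaRect(P),P.mean(0))
E
```

```text
tool-axes force [0.08 0.36 2.42] torque [ 0.033 -0.082  0.022] pos mm [ 436.22 -112.48  106.12] along-rear mm -37.03 0.015620710657211063 16.35
scene [ 231  253   53   58 1794] [256.71962096 280.99442586]
((449.5081481933594, 154.7284698486328), (151.54611206054688, 83.11460876464844), 78.7906265258789) [448.42657 152.08601]Traceback (most recent call last):
  File "<stdin>", line 7, in <module>
    return _wrapfunc(a, 'argmax', axis=axis, out=out, **kwds)
    return bound(*args, **kwds)
ValueError: attempt to get argmax of an empty sequence
```

Request:
drive_tool(moves="0.02 -0.006 0 -1 -1; 0.06 -0.018 0 -2 -1; 0.105 -0.031 0 -3.5 -1; 0.15 -0.044 0 -5 -1; 0.195 -0.057 0 -6.5 -1; 0.235 -0.069 0 -8 -1; 0.255 -0.075 0 -8 -1; 0.255 -0.075 0 -8 -1")

```text
time_s: 17.15
tool_pos: [0.4463, 0.1573, 0.1032]
tool_rot: [180.0, -0.0, 79.2]
force: [-0.3, -0.3, -2.8]
grip_width: 0.0155
```

```bash
python3 f.py
python3 - <<'E'
from h import *
o=get_obs();im,d=read_camera('wrist');K,T=camT('wrist',o)
cv2.imwrite('pics/m1.png',im[:,:,::-1])
h=cv2.cvtColor(im,cv2.COLOR_RGB2HSV)
v,u=np.mgrid[0:480,0:640]
W=np.stack([(u-K[0,2])/K[0,0]*d,-(v-K[1,2])/K[1,1]*d,-d,np.ones_like(d)],-1)@T.T
m=(abs(h[...,0].astype(int)-110)<14)&(h[...,1]>120)&(abs(W[...,2]-.004)<.006)&(d>0)
P=W[m][:,:2].astype(np.float32)*1000;print(len(P),cv2.minAreaRect(P),P.min(0),P.max(0))
L=(W[...,:3]-np.array(o['tool_pos']))@rpy(o)
for a in np.arange(.04,.09,.004):
    s=(d>0)&(abs(L[...,1])<.02)&(abs(L[...,0]-a)<.002)
    if s.sum()>10: print('x %.3f'%a,'z world med %.4f'%np.median(W[s][:,2]),s.sum())
E
```

```text
tool-axes force [-0.39 -0.2   2.79] torque [ 0.052 -0.173 -0.021] pos mm [446.31 157.26 103.23] along-rear mm -237.94 0.015531340125356178 17.15
542 ((450.42987060546875, 178.57394409179688), (130.62841796875, 100.26036834716797), 79.347900390625) [389.40347  123.522644] [511.34955 251.8163 ]
x 0.040 z world med 0.1207 836
x 0.044 z world med 0.1187 1168
x 0.048 z world med 0.1058 943
x 0.052 z world med 0.1062 717
x 0.056 z world med 0.1070 745
x 0.060 z world med 0.1077 754
x 0.064 z world med 0.1086 773
x 0.068 z world med 0.1092 858
x 0.072 z world med 0.1100 841
x 0.076 z world med 0.1042 726
x 0.080 z world med 0.0035 273
x 0.084 z world med 0.0034 329
x 0.088 z world med 0.0025 329
```

View pics/m1.png

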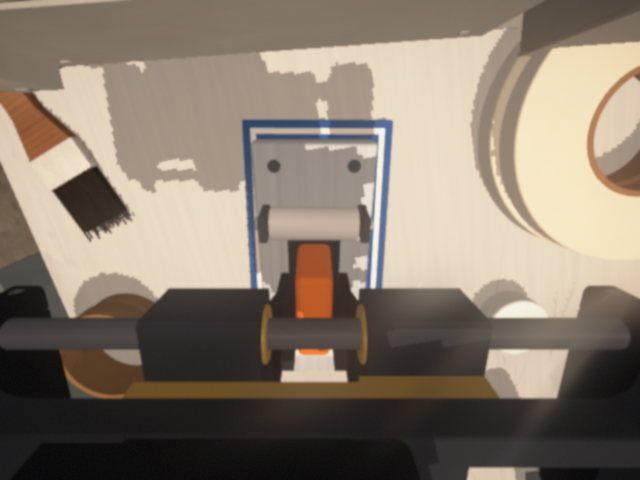

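Request:
drive_tool(moves="-0.003 0.001 0.015 0 -1; -0.003 0.001 0.03 0 -1; -0.003 0.001 0.045 0 -1; -0.003 0.001 0.056 0 -1; -0.003 0.001 0.063 0 -1; -0.003 0.001 0.066 0 -1; -0.003 0.001 0.066 0 -1; -0.003 0.001 0.066 0 -1")

```text
time_s: 18.0
tool_pos: [0.4477, 0.1503, 0.0379]
tool_rot: [180.0, -0.0, 78.9]
force: [0.1, 0.0, -2.8]
grip_width: 0.0157
```

```bash
python3 f.py
```

```text
tool-axes force [0.05 0.11 2.8 ] torque [ 0.042 -0.108  0.033] pos mm [447.67 150.32  37.95] along-rear mm -233.94 0.01570639266696359 18.0
```

Request:
drive_tool(moves="0 0 0.002 0 -1; 0 0 0.004 0 -1; 0 0 0.006 0 -1; 0.001 0 0.0075 0 -1; 0.002 0 0.009 0 -1; 0.003 0 0.0105 0 -1; 0.004 0 0.012 0 -1; 0.004 0 0.012 0 -1", grip_force=8)

```text
time_s: 18.8
tool_pos: [0.4479, 0.1542, 0.0252]
tool_rot: [-180.0, 0.0, 78.9]
force: [0.1, -0.2, -1.8]
grip_width: 0.0158
```

```bash
python3 f.py
```

```text
tool-axes force [-0.22  0.09  1.76] torque [ 0.038 -0.096  0.018] pos mm [447.93 154.18  25.21] along-rear mm -237.65 0.015766213651163923 18.8
```

Rear edge is on the mat and the cassette is pivoting flat. I'll lower the last millimetres.

Request:
drive_tool(moves="0.0005 0 0.001 0 -1; 0.001 0 0.002 0 -1; 0.0015 0 0.003 0 -1; 0.002 0 0.004 0 -1; 0.0025 0 0.005 0 -1; 0.0025 0 0.0055 0 -1; 0.0025 0 0.0055 0 -1; 0.0025 0 0.0055 0 -1", grip_force=6)

```text
time_s: 19.6
tool_pos: [0.4485, 0.1567, 0.0203]
tool_rot: [-180.0, -0.0, 78.9]
force: [-2.4, -2.0, 4.7]
grip_width: 0.016
```

```bash
python3 f.py
cat > lev.py <<'E'
from h import *
o=get_obs();im,d=read_camera('wrist');K,T=camT('wrist',o)
v,u=np.mgrid[0:480,0:640]
W=np.stack([(u-K[0,2])/K[0,0]*d,-(v-K[1,2])/K[1,1]*d,-d,np.ones_like(d)],-1)@T.T
L=(W[...,:3]-np.array(o['tool_pos']))@rpy(o)
for a in np.arange(.044,.09,.004):
    s=(d>0)&(abs(L[...,1])<.02)&(abs(L[...,0]-a)<.002)
    if s.sum()>10: print('x %.3f'%a,'z world med %.4f'%np.median(W[s][:,2]),s.sum())
E
python3 lev.py
```

```text
tool-axes force [-2.38 -1.96 -4.67] torque [ 0.532 -0.511 -0.04 ] pos mm [448.48 156.67  20.31] along-rear mm -240.29 0.015990032041985524 19.6
x 0.044 z world med 0.0263 1281
x 0.048 z world med 0.0133 641
x 0.052 z world med 0.0134 658
x 0.056 z world med 0.0133 681
x 0.060 z world med 0.0135 661
x 0.064 z world med 0.0134 701
x 0.068 z world med 0.0134 707
x 0.072 z world med 0.0123 740
x 0.076 z world med 0.0034 717
x 0.080 z world med 0.0036 640
x 0.084 z world med 0.0035 689
x 0.088 z world med 0.0026 657
```

Request:
drive_tool(moves="0 0 -0.001 0 -1; 0 0 -0.001 0 -0.5; 0 0 -0.001 0 -0.3; 0 0 -0.001 0 -0.2; 0 0 -0.001 0 -0.1; 0 0 -0.001 0 0; 0 0 -0.001 0 0; 0 0 -0.001 0 0")

```text
time_s: 20.45
tool_pos: [0.4485, 0.1566, 0.021]
tool_rot: [180.0, -0.0, 78.9]
force: [-0.3, -0.2, 0.1]
grip_width: 0.043
```

Request:
drive_tool(moves="0 0 -0.005 0 0; 0 0 -0.015 0 0; 0 0 -0.03 0 0; 0 0 -0.05 0 0; 0 0 -0.07 0 0; 0 0 -0.09 0 0; 0 0 -0.11 0 0; 0 0 -0.11 0 0")

```text
time_s: 21.25
tool_pos: [0.4506, 0.1575, 0.1344]
tool_rot: [179.7, -0.3, 78.9]
force: [0.5, -0.3, 0.9]
grip_width: 0.0439
```

```bash
python3 f.py
python3 - <<'E'
from h import *
o=get_obs();im,d=read_camera('wrist');K,T=camT('wrist',o);s,_=read_camera('side')
cv2.imwrite('pics/e1.png',cv2.resize(np.hstack([im,s])[:,:,::-1],(800,300)))
for t,z in [('cassette',.004),('cassette_grip',.038)]:
    for q in pinpoint('wrist',t)[:1]: print(t,q['conf'],q['uv'],ray_z(K,T,q['uv'],z).round(4))
v,u=np.mgrid[0:480,0:640]
W=np.stack([(u-K[0,2])/K[0,0]*d,-(v-K[1,2])/K[1,1]*d,-d,np.ones_like(d)],-1)@T.T
m=(d>0)&(abs(W[...,2]-.014)<.003)&(abs(W[...,0]-.448)<.05)&(abs(W[...,1]-.157)<.09)
P=W[m][:,:3];A=np.c_[P[:,:2],np.ones(len(P))];print('plate plane slope',np.linalg.lstsq(A,P[:,2],rcond=None)[0].round(3),len(P),P.min(0),P.max(0))
E
```

```text
tool-axes force [-0.21  0.59 -0.94] torque [ 0.037 -0.057 -0.045] pos mm [450.65 157.48 134.42] along-rear mm -242.2 0.043900944656479625 21.25
cassette 0.7 [307.3, 226.7] [0.4463 0.1584 0.004 ]
cassette_grip 0.65 [307.6, 231.5] [0.448  0.1633 0.038 ]
plate plane slope [0.001 0.    0.013] 6824 [0.4093689  0.08600903 0.01100733] [0.48988558 0.23291367 0.01699598]
```

View pics/e1.png

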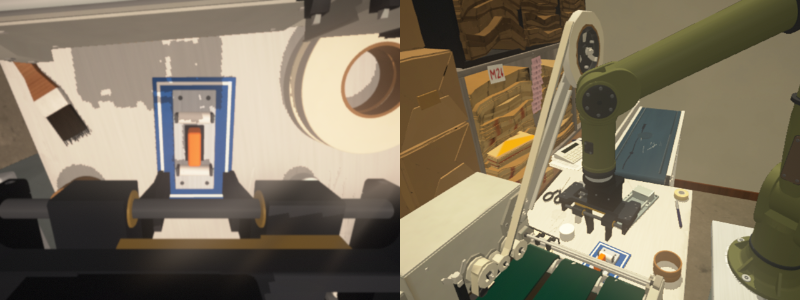

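```bash
python3 -c "
from cell import *
print(sign_off())"
```

```text
the job is handed in; nothing more can be done
None
```

The cassette is out of the dock and lying flat, upright and released on the blue mat. I handed the job in at about 21.4 s; no verdict is reported.

- **Sliding back:** I gripped the orange block and slid the cassette about 9 mm until it met the buffer. I then built the push up to about 12 N, and I read no more than that at any step.
- **Tilting and drawing out:** I let it pivot in the grip to about 0.18 rad, measured from wrist depth. There was no sign of it catching on the lip. I drew it about 38 mm forward along its tilt with no resistance, then lifted it clear.
- **Laying down:** I lowered it with its rear edge touching first and let it pivot flat before releasing. The arm pressed down with about 5 N at most.

**Last checks:**
- The plate slope is about 0.001 rad, and its top is about 13–14 mm above the table, as expected when it rests on the mat.
- The cassette's centre is at about (0.446, 0.158), against an estimated mat centre of (0.447, 0.154).
- The gripper is open and 11 cm above the cassette, with force readings within noise (about 1 N).

I did not re-measure the glue stick, tub or tape measure at the end, but no move went near them. The pinpoint for the grip came out about 5 mm off the one for the cassette's centre. That is small against the 35 mm allowed.

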